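Push a stuck sample carriage home under the reader hood

ROBOT

A 6-joint arm with a two-finger parallel gripper is mounted at the origin on a cart in front of the work surface, level with it; the furniture and walls round the work are solid. World frame = base frame: x ahead of the robot, y to its left, z up, the work surface at z = 0. Lengths are in m, angles in rad, forces in N, time in s.
With the tool pointing down it reaches from about 0.15 to 0.775 m from the base axis. Payload 6.1 kg.
Tool frame: the origin (TCP) lies between the finger pads; the fingertips stand 11 mm ahead of it and the grasp point (between the pads) lies 8 mm behind it; x points along the fingers, y is the direction in which the jaws open and shut, and the axes are right-handed (so a half turn about x gives the same grasp; the last joint's range is limited). The gripper opens to 85 mm and grips with 20 to 120 N. Pads are 22 mm wide; open, the fingers measure 114 mm over their backs; the gripper's body (76 mm by 85 mm) begins 54 mm behind the grasp point. The pads swing forward as they close: fully open they stand 13 mm farther back than shut.
Start: joints at [1.141, 0.126, -0.04, 1.405, 0, 1.571], TCP at [0.219, 0.477, 0.242] pointing down, gripper open.
Joint ranges: [-2.72, 2.72], [-0.95, 1.95], [-1.27, 1.35], [-1.78, 2.02], [-1.46, 1.47], [-3.14, 3.14]. Speed limits (rad/s): [2.39, 2.39, 3.01, 3.14, 3.14, 3.14].

INTERFACE

Orientations are given as [roll, pitch, yaw] about the fixed x, y, z axes, in that order (R = Rz(yaw) Ry(pitch) Rx(roll)).
In Python, from cell import ctrl, cams gives the robot as it stands. The module is installed in compiled form; this text tells all that it offers.
- The arm moves only by the tool play_rows, never from a script. Its argument "steps" is a list of rows, each an object of numbers: "tx", "ty", "tz": the shift along the tool's x, y, z in m; "ax", "ay", "az": the turn, a rotation vector about the tool's x, y, z in degrees; "fingers": the closure, from -1 (fully open) to 1 (shut). In form: [{"tx": .., "ty": .., "tz": .., "ax": .., "ay": .., "az": .., "fingers": ..}, ...]. A call has 1 to 10 rows; each row shifts and turns the commanded pose from where the row before left it, along the tool's axes as they then stand; what a row does not reach is not made up. A row lasts 1/8 s, in which the tool goes at most 62.5 mm and 10.7 degrees, less where a joint would pass 70% of its speed; a pose out of reach is approached as far as the arm can. A call is refused whole if a number of a shift passes 0.0625 or a number of a turn 10.7, either way. A call with a gripper value outside its range is refused whole. The fingers move at their own pace and stop on an object; "squeeze" is the grip in N (left out, the last holds). Time passes only in rows, so rows that do not move let the fingers close. It gives the time, the measured TCP pose, the force and the opening at its end, in the units of the state.
- ctrl.get_obs(): the state, without advancing time (a new reading comes with each control period).
- cams.get_image(name): name is "scene" or "top" or "wrist"; returns a dict with "image" (384x512x3 uint8, red, green, blue), "camera_matrix" (3x3 intrinsics, pixels), "position" and "attitude" of the camera in the world; the wrist camera has in their place "mount" (4x4, takes a point from camera to tool coordinates, whose origin is the TCP and whose axes are the tool frame's). Camera axes: x right, y up, looking along -z (the intrinsics and any distortion apply to the point x, -y, -z); pixel columns grow to the right and rows downward; lengths in m; the calibration is good to about 2 mm. A picture is of the moment at which its call begins: read the wrist's pose just before it. There is no depth.
- ctrl.sign_off(): hands the job in, once; it reports no verdict.
Trained networks look in a picture, given as the dict that the camera call returned (one of the last four; its "shot" number tells which), for a name from the list of things; names that differ only in an ending like _2 or _b are one class to them, and where a whole thing is asked for, a point or a joint stands for the part that bears it (a point fixed in the world has none). Each returns a list of dicts, best first, with "score" (0 to 1); they miss things now and then, are a little off and sometimes report something else, mostly with a low value. They report only what shows in the picture. A call takes as long as a camera call. They do not tell look-alikes from the thing itself.
- cams.recognise(thing, picture): "centre" ([column, row] in pixels, amid what is visible of it).
- cams.cut_out(thing, picture): "region" (384x512 bool, what is visible of it) and "centre" ([column, row] in pixels, amid what is visible of it).
- cams.landmark_of(thing, picture): "centre" ([column, row] in pixels: a listed point, or the origin of a listed thing).
The state is a dict: "t": time; "joints": joint angles; "qvel": joint speeds; "joint_efforts": joint torques, N m; "ee_pos": TCP position; "ee_rot": TCP orientation; "wrist_force": force on the tool from outside, world axes, zero at the start; "moment": the same for the moment, N m; "width": opening from 0.0 (shut) to 1.0 (fully open).
Only numpy, scipy, OpenCV 4.12 (cv2) and the standard library are available. Lean on these libraries where they do the work, as an engineer would, in place of code of your own. Each camera call takes 0.05 s, during which the arm holds its last target.

TASK

The carriage that brings the red-lidded specimen cup into the reader is stuck in its parking catch. Push it along its rail, its orange plate is there for that, until it breaks free and on until it meets the hidden end stop inside the hood and the green flag stands up out of the roof; you will have to reach in at a slant under the roof, and must not ram it. Keep the cup standing on the carriage and do not touch it, leave the things round about alone, and take the hand away, leaving the carriage at its stop.

Things in the scene. Friction and masses are not known exactly. Their poses are not given: they have to be found in the camera images.
- feeder: Fixed sample feeder: bed 350 x 84 x 12 mm on the worktop, two steel rods, white hood. Origin on the worktop under the parked carriage's centre; x = push direction along the rail (into the hood, to the robot's left), z up. Bed from x = -100 to 250 mm; a bar across it at x = -99 to -85 mm is 26 mm high, the rods 25 mm. Hood from x = 79 to 250 mm.
- hood_edge (a point): Middle of the lower front edge (blue trim) of the hood's roof, 170 mm above the worktop. Hood 106 mm wide, 96 inside, open towards -x, roof top at 184 mm. With the carriage home its push face lies 2 to 26 mm inside this edge: the body of a gripper pointing straight down strikes the roof; a tool leaning 35 to 50 degrees, fingertips ahead into the hood, can follow.
- push_face (a point): Centre of the rear face of the carriage's upright orange push plate, 57 mm above the worktop; axes as the feeder's (x = push direction). The plate is 56 mm wide, 8 mm thick, from 37 to 77 mm above the worktop. The carriage (90 x 76 mm, its top 37 mm above the worktop) has its centre 45 mm ahead of this face.
- carriage (a joint): Travel of the carriage along the rail in m: 0 parked, grows into the hood. A spring catch at 0 holds it until pushed with about 8 N over the first few mm; then it slides with about 3 N and stays where it is left. The rubber-faced end stop hidden in the hood (it yields about 1 mm for each 6 N) ends the travel at 0.126 to 0.150, different each time.
- home_switch (a joint): Sprung plunger on the end stop in m: 0 while free, about 0.006 when the carriage stands against the stop (up to 0.010 while it is pressed into the rubber). It resists with about 1 N, less than the carriage's own friction. It lifts the green flag, an 8 mm pin, by three times its own travel: about 13 mm above the roof at the stop.
- cup: Specimen cup with red lid, 62 mm wide, 69 mm high, standing loose in a 12 mm high white ring on the carriage, 45 mm ahead of the push face; origin at the centre of its underside, 37 mm above the worktop, z up.
- spare_cup: Bystander: specimen cup with yellow lid, 62 mm wide, 69 mm high; origin under its centre.
- timer: Bystander: white timer, 62 x 66 x 18 mm; origin under its centre.
- tube_tray: Bystander: white tray of capped blood tubes, 89 x 162 x 44 mm; origin under its centre.
- forceps: Bystander: steel forceps lying flat, 21 x 131 x 8 mm; origin under its centre.
Things that resemble listed ones, but are neither listed nor needed, are in the scene too. What is meant by the cup is not black, blue or purple, and is the larger of those in its own colour.

How it is judged:
On the way, in this order (a step that is already met when the one before it is completed fails the run):
1. the carriage has broken out of its catch (value of joint carriage above 0.02 m).
2. the carriage stands at its end stop (value of joint home_switch above 0.004 m), for 0.2 s.
At the end, for the whole second after the job is handed in: The carriage is at rest against its end stop (switch pressed more than 4 of 6 mm, that is within 2 mm of the stop), the cup stands upright (within 0.15 rad) in its ring on the carriage (value of joint home_switch above 0.004 m and velocity of joint carriage below 0.005 m/s and angle between cup's own z axis and vertical below 0.15 rad and z of cup in the frame of push_face between -0.026 and -0.012 m and horizontal distance between cup and push_face below 0.06 m); the robot touches nothing.
It fails at once if the feeder or its carriage is rammed: pressed with more than 60 N (contact force between any of the fingers, the arm and feeder above 60 N).
It fails at once if the cup on the carriage is touched or tipped (contact force between any of the fingers, the arm and cup above 1 N or angle between cup's own z axis and vertical above 0.5 rad).
It fails at once if a bystander is moved by more than 20 mm (distance of any of spare_cup, timer, tube_tray, forceps from where it was at the start of the episode above 0.02 m).
It also fails if it takes over 35 s, if anything falls off the work surface, if the arm or the gripper's body presses on something with over 40 N, if the wrist force passes 120 N, or if a joint passes its speed limit or range.

## Working session

There is one attempt and no reset: what is moved stays moved. The work goes in short steps, Python scripts to look and compute and a tool call to move; the robot and the scene stay as the last step left them, time stands still between calls to the robot, and variables do not carry over. Pictures are saved under pics/ and viewed, and the job is handed in when it is done.

Besides the shell and the picture viewer there is one more tool, called after "Request:" as name(argument=value, ...) on one line, values as JSON. play_rows: Moves the arm, as the interface text tells. Its arguments: {"type":"object","properties":{"steps":{"type":"array"},"squeeze":{"type":"number"}},"required":["steps"]}

```bash
mkdir -p pics; cat > h.py <<'E'
import numpy as np, cv2
from scipy.spatial.transform import Rotation as R
from cell import ctrl, cams
def save(d,n,pts=[]):
    im=cv2.cvtColor(d["image"],cv2.COLOR_RGB2BGR).copy()
    for p in pts: cv2.circle(im,(int(p[0]),int(p[1])),3,(255,0,255),1)
    cv2.imwrite("pics/"+n,im)
def att(d):
    a=np.array(d["attitude"],float)
    if a.shape==(3,3): return a
    if a.size==4: return None
    return R.from_euler('xyz',a).as_matrix()
def ray(d,px):
    K=np.array(d["camera_matrix"]); v=np.linalg.inv(K)@[px[0],px[1],1]
    return np.array(d["position"]), att(d)@np.array([v[0],-v[1],-v[2]])
def atz(d,px,z):
    p,v=ray(d,px); return p+v*(z-p[2])/v[2]
def proj(d,P):
    q=att(d).T@(np.array(P)-d["position"]); u=np.array(d["camera_matrix"])@[q[0],-q[1],-q[2]]; return u[:2]/u[2]
E
python3 - <<'E'
from h import *
print(ctrl.get_obs())
for n in ["scene","top"]:
    d=cams.get_image(n); print(n,{k:v for k,v in d.items() if k!="image"})
    save(d,n+"0.png")
    for t in ["push_face","hood_edge","cup","feeder"]:
        print(t,[(np.round(r["centre"],1),round(r["score"],2)) for r in cams.landmark_of(t,d)])
d=cams.get_image("wrist"); save(d,"wrist0.png")
E
```

```text
{'t': 0.0, 'joints': array([ 1.14100064e+00,  1.26412572e-01, -4.06395105e-02,  1.40535831e+00,
        2.24168183e-05,  1.57080564e+00]), 'qvel': array([ 0.00111525, -0.00119269,  0.00234514,  0.00068914, -0.00024781,
        0.00039547]), 'joint_efforts': array([-2.02838870e-03, -4.35911000e+01,  3.52925670e+01,  1.72745786e-02,
       -4.89611602e-05, -1.68004840e-05]), 'ee_pos': array([0.2185943 , 0.47690626, 0.24149692]), 'ee_rot': array([-1.5846745 ,  1.5691821 , -2.01447951]), 'wrist_force': array([ 0.08444143, -0.00766409, -0.33028466]), 'moment': array([-0.04377649,  0.04610133, -0.00976007]), 'width': 1.002178133440896}
scene {'camera_matrix': array([[389.4496867 ,   0.        , 256.98074924],
       [  0.        , 389.4496867 , 192.66613863],
       [  0.        ,   0.        ,   1.        ]]), 'position': array([-0.00346289, -0.83387566,  0.69192371]), 'attitude': array([ 1.01403648, -0.00650229, -0.58039871]), 'shot': 1}
push_face [(array([269.5, 231.1]), 0.93), (array([246.9, 177.4]), 0.52)]
hood_edge [(array([249.7, 173.4]), 0.66)]
cup [(array([293.7, 312.5]), 0.98), (array([258.8, 228.4]), 0.83), (array([310.7, 264.6]), 0.77), (array([276. , 285.6]), 0.71), (array([231.3, 252.8]), 0.53)]
feeder [(array([260. , 237.3]), 0.7)]
top {'camera_matrix': array([[487.47250373,   0.        , 258.05554951],
       [  0.        , 487.47250373, 183.96793877],
       [  0.        ,   0.        ,   1.        ]]), 'position': array([ 0.36233454, -0.06986162,  1.58279755]), 'attitude': array([ 0.10536023,  0.00783587, -1.55983502]), 'shot': 2}
push_face [(array([288.9, 198.4]), 0.74), (array([151.8, 190.2]), 0.58)]
hood_edge [(array([249.5, 191.1]), 0.72), (array([323.2, 140.8]), 0.58)]
cup [(array([325.6, 185.9]), 0.74), (array([275.1, 198.1]), 0.71), (array([327. , 214.5]), 0.65), (array([360.6, 224.2]), 0.62), (array([278.3, 233.6]), 0.52)]
feeder [(array([275.5, 199.9]), 0.72)]
```

```bash
python3 - <<'E'
import cv2
for n in ["scene0","top0"]:
    im=cv2.imread(f"pics/{n}.png")
    cv2.imwrite(f"pics/{n}c.png",cv2.resize(im[110:360,150:420] if n[0]=='s' else im[90:290,170:430],None,fx=2.9 if n[0]=='t' else 2.3,fy=2.9 if n[0]=='t' else 2.3,interpolation=cv2.INTER_CUBIC))
E
```

```text
(no output)
```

View pics/scene0c.png

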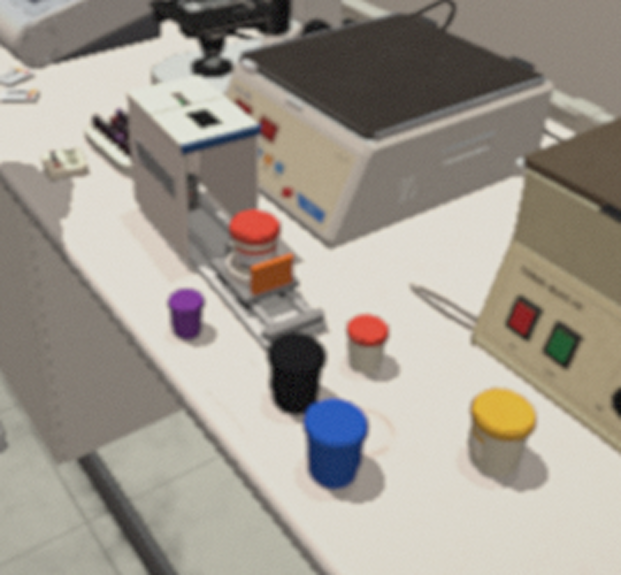

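View pics/top0c.png

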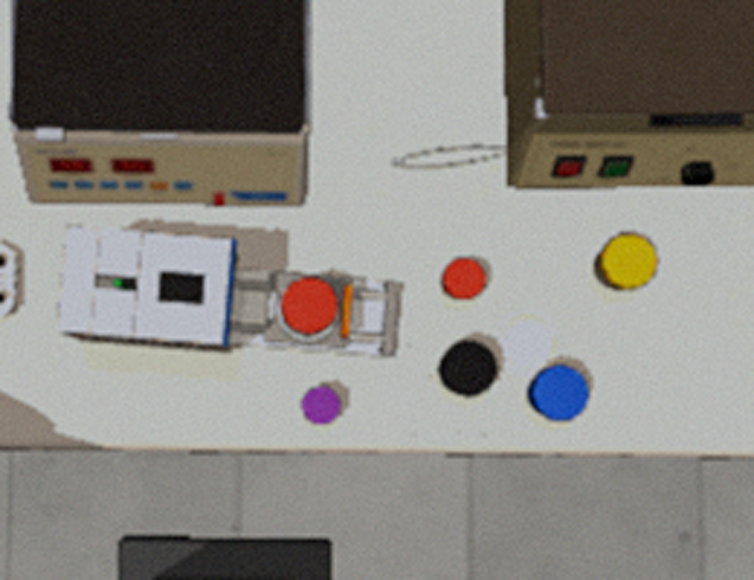

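View pics/scene0.png

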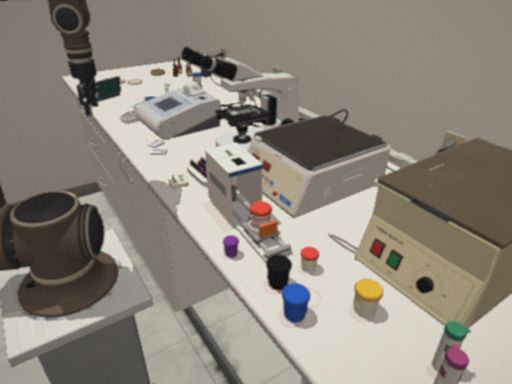

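```bash
python3 - <<'E'
from h import *
s=cams.get_image("scene");t=cams.get_image("top")
print("pf scene z.057",atz(s,(269.5,231.1),.057),"top",atz(t,(288.9,198.4),.057))
print("he scene",atz(s,(249.7,173.4),.170),"top",atz(t,(249.5,191.1),.170))
print("cup scene",atz(s,(258.8,228.4),.037),"top",atz(t,(275.1,198.1),.037))
print("feeder",atz(s,(260,237.3),0),atz(t,(275.5,199.9),0))
# masks: lid centre, orange plate top edge, blue trim
im=t["image"].astype(int);r,g,b=im[...,0],im[...,1],im[...,2]
def pts(m,box):
    c0,r0,c1,r1=box;yy,xx=np.nonzero(m[r0:r1,c0:c1]);return np.c_[xx+c0,yy+r0].astype(float)
for nm,m,box,z in [("lid",(r>150)&(g<90)&(b<90),(255,175,300,215),.106),("orange",(r>150)&(g>80)&(g<150)&(b<90),(280,180,300,215),.077),("blue",(b>100)&(r<80)&(b>r+50),(240,165,260,215),.177),
   ("smallred",(r>150)&(g<90)&(b<90),(315,170,345,200),.05),("purple",(r>90)&(g<70)&(b>110),(265,215,295,240),.04)]:
    p=pts(m,box); W=np.array([atz(t,q,z) for q in p]); print(nm,len(p),p.mean(0),W.mean(0),np.ptp(W,axis=0))
    if nm in("orange","blue"):
        e=np.linalg.svd(W-W.mean(0))[2][0];print("dir deg",np.degrees(np.arctan2(e[1],e[0])))
E
```

```text
pf scene z.057 [ 0.48118912 -0.16313059  0.057     ] top [ 0.47902354 -0.15336827  0.057     ]
he scene [ 0.49736739 -0.03972725  0.17      ] top [ 0.49049107 -0.03248342  0.17      ]
cup scene [ 0.47847895 -0.1158835   0.037     ] top [ 0.48105443 -0.11062229  0.037     ]
feeder [ 0.48557708 -0.11193056  0.        ] [ 0.47803966 -0.11294151  0.        ]
lid 281 [276.52669039 194.74377224] [ 0.48603768 -0.11306006  0.106     ] [0.05754748 0.06703125 0.        ]
orange 33 [289.57575758 196.27272727] [ 0.4841348  -0.15433742  0.077     ] [0.04975793 0.00910134 0.        ]
dir deg 176.91722731452558
blue 27 [248.33333333 193.07407407] [ 0.48415605 -0.02936913  0.177     ] [0.10187589 0.00759334 0.        ]
dir deg 176.27878922904227
smallred 149 [329.80536913 185.58389262] [ 0.52146789 -0.28265681  0.05      ] [4.13921217e-02 4.41545638e-02 2.22044605e-16]
purple 116 [280.36206897 229.36206897] [ 0.38226723 -0.12783544  0.04      ] [0.03467741 0.03472126 0.        ]
```

View pics/wrist0.png

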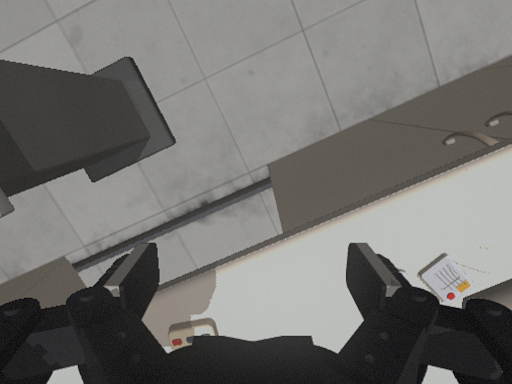

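View pics/top0.png

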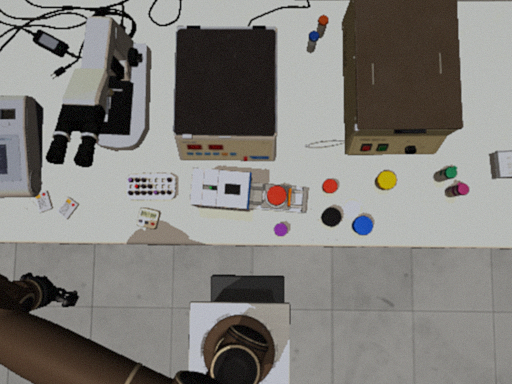

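```bash
cat > ov.py <<'E'
from h import *
def wire(x,y,yaw):
    c,s=np.cos(yaw),np.sin(yaw)
    def W(p): return np.array([x+c*p[0]-s*p[1],y+s*p[0]+c*p[1],p[2]])
    L=[]
    def rect(x0,x1,y0,y1,z): 
        q=[(x0,y0,z),(x1,y0,z),(x1,y1,z),(x0,y1,z)]
        for i in range(4): L.append((W(q[i]),W(q[(i+1)%4])))
    rect(-100,250,-42,42,12);rect(-99,-85,-42,42,26);rect(79,250,-53,53,184)
    q=[(-45,-28,37),(-45,28,37),(-45,28,77),(-45,-28,77)]
    for i in range(4): L.append((W(q[i]),W(q[(i+1)%4])))
    return L
E
cat > ovrun.py <<'E'
import sys
from ov import *
x,y,yaw=map(float,sys.argv[1:4])
for n,(c0,r0,c1,r1) in [("top",(180,150,320,230)),("scene",(190,130,310,270))]:
    d=cams.get_image(n); f=5 if n=="top" else 4
    im=cv2.cvtColor(d["image"],cv2.COLOR_RGB2BGR)[r0:r1,c0:c1]; im=cv2.resize(im,None,fx=f,fy=f,interpolation=cv2.INTER_CUBIC)
    for a,b in wire(1000*0+0,0,0): pass
    L=wire(0,0,0)
    c,s=np.cos(np.radians(yaw)),np.sin(np.radians(yaw)); M=np.array([[c,-s,0],[s,c,0],[0,0,1]])
    for a,b in L:
        A=M@(a/1000)+[x,y,0];B=M@(b/1000)+[x,y,0]
        p=[tuple(int(v) for v in ((proj(d,P)-[c0,r0]+.5)*f)) for P in (A,B)]
        cv2.line(im,p[0],p[1],(0,255,0),1)
    cv2.imwrite(f"pics/{sys.argv[4]}{n}.png",im)
E
python3 ovrun.py 0.485 -0.111 87.5 a
python3 -c "
from h import *
o=ctrl.get_obs();print(R.from_euler('xyz',o['ee_rot']).as_matrix().round(3))"
```

```text
[[-0.     0.417  0.909]
 [ 0.     0.909 -0.417]
 [-1.     0.    -0.   ]]
```

View pics/atop.png

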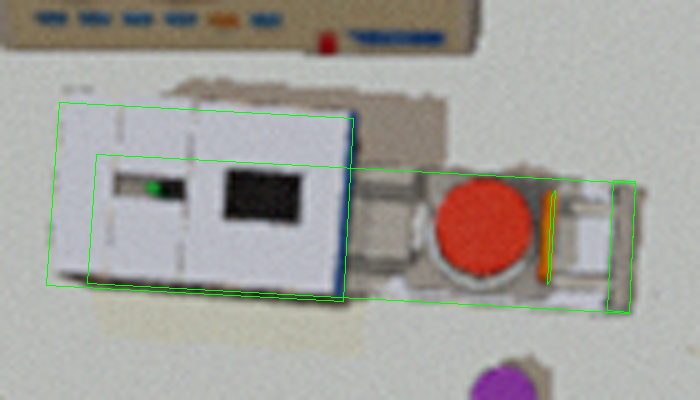

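View pics/ascene.png

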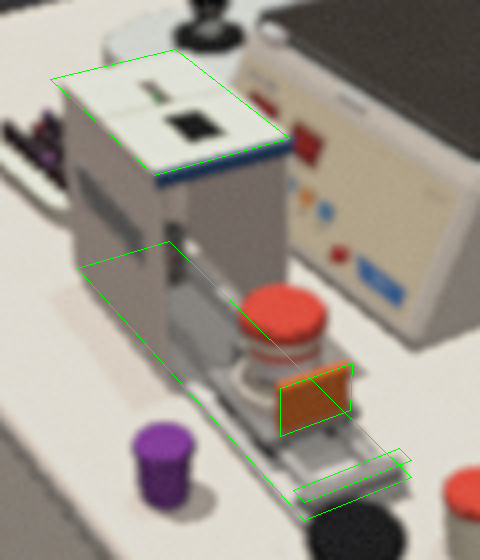

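```bash
cat > plan.py <<'E'
from h import *
import json
def plan(P0,R0,targets,dp=4,da=1,fing=1):
    """targets: list of (p,Rm). rows rounded, errors carried forward"""
    p=np.array(P0,float);Rm=np.array(R0);rows=[]
    for tp,tR in targets:
        d=np.round(Rm.T@(np.array(tp)-p),dp); w=np.round(np.degrees(R.from_matrix(Rm.T@tR).as_rotvec()),da)
        rows.append(dict(zip(["tx","ty","tz","ax","ay","az"],[*map(float,d),*map(float,w)]))); rows[-1]["fingers"]=fing
        p=p+Rm@d; Rm=Rm@R.from_rotvec(np.radians(w)).as_matrix()
    return rows,p,Rm
yaw=np.radians(87.2);u=np.array([np.cos(yaw),np.sin(yaw),0]);Z=np.array([0,0,1.])
def tool(lean):
    x=u*np.sin(lean)-Z*np.cos(lean); y=np.cross(u,Z); return np.c_[x,y,np.cross(x,y)]
def show(rows):
    for i in range(0,len(rows),10): print(json.dumps([{k:v for k,v in r.items() if v!=0 or k=="fingers"} for r in rows[i:i+10]]));print()
E
python3 - <<'E'
from plan import *
o=ctrl.get_obs();p0=o['ee_pos'];R0=R.from_euler('xyz',o['ee_rot']).as_matrix()
Rd=tool(0);rv=R.from_matrix(R0.T@Rd).as_rotvec();print(np.degrees(rv))
pe=np.array([.481,-.215,.20]);T=[]
for i in range(1,21):
    s=i/20; xy=p0[:2]*(1-s)+pe[:2]*s
    z=min(.30,p0[2]+.02*i) if i<=13 else .30-.10*(i-13)/7
    Rm=R0@R.from_rotvec(rv*min(1,i/10)).as_matrix() if i<=10 else tool(np.radians(42)*(i-10)/10)
    T.append(([*xy,z],Rm))
rows,p,Rm=plan(p0,R0,T);print(p);show(rows)
E
```

```text
[ 6.81720913e+01 -2.63697989e-03 -8.43712248e-04]
[ 0.48100929 -0.21504593  0.20001988]
[{"tx": -0.02, "ty": -0.026, "tz": 0.0263, "ax": 6.8, "fingers": 1}, {"tx": -0.02, "ty": -0.0227, "tz": 0.0293, "ax": 6.8, "fingers": 1}, {"tx": -0.0177, "ty": -0.0191, "tz": 0.0317, "ax": 6.9, "fingers": 1}, {"ty": -0.0151, "tz": 0.0338, "ax": 6.8, "fingers": 1}, {"ty": -0.011, "tz": 0.0353, "ax": 6.8, "fingers": 1}, {"ty": -0.0068, "tz": 0.0364, "ax": 6.8, "fingers": 1}, {"ty": -0.0024, "tz": 0.0369, "ax": 6.8, "fingers": 1}, {"ty": 0.002, "tz": 0.037, "ax": 6.8, "fingers": 1}, {"ty": 0.0064, "tz": 0.0364, "ax": 6.9, "fingers": 1}, {"ty": 0.0106, "tz": 0.0355, "ax": 6.8, "fingers": 1}]

[{"ty": 0.0148, "tz": 0.0339, "ay": 4.2, "fingers": 1}, {"tx": -0.0025, "ty": 0.0149, "tz": 0.0338, "ay": 4.2, "fingers": 1}, {"tx": -0.0049, "ty": 0.0148, "tz": 0.0336, "ay": 4.2, "fingers": 1}, {"tx": 0.0065, "ty": 0.0148, "tz": 0.0362, "ay": 4.2, "fingers": 1}, {"tx": 0.0039, "ty": 0.0148, "tz": 0.0366, "ay": 4.2, "fingers": 1}, {"tx": 0.0011, "ty": 0.0148, "tz": 0.0368, "ay": 4.2, "fingers": 1}, {"tx": -0.0015, "ty": 0.0148, "tz": 0.0368, "ay": 4.2, "fingers": 1}, {"tx": -0.0042, "ty": 0.0148, "tz": 0.0366, "ay": 4.2, "fingers": 1}, {"tx": -0.0069, "ty": 0.0148, "tz": 0.0361, "ay": 4.2, "fingers": 1}, {"tx": -0.0095, "ty": 0.0148, "tz": 0.0356, "ay": 4.2, "fingers": 1}]
```

Things that could be taken for the cup or carriage, by top-view pixel:
- Large red lid at (276,195), on the carriage behind the orange plate.
- Smaller red lid at (330,186), loose.
- Black (332,216), blue (363,225), purple (280,229) and yellow (386,180).

I choose (276,195). The overlay crop shows it sitting on the rail behind the orange plate at (289,197), and the feeder outline fits. The carriage to push is that one.

Request:
play_rows(steps=[{"tx": -0.02,"ty": -0.026,"tz": 0.0263,"ax": 6.8,"fingers": 1},{"tx": -0.02,"ty": -0.0227,"tz": 0.0293,"ax": 6.8,"fingers": 1},{"tx": -0.0177,"ty": -0.0191,"tz": 0.0317,"ax": 6.9,"fingers": 1},{"ty": -0.0151,"tz": 0.0338,"ax": 6.8,"fingers": 1},{"ty": -0.011,"tz": 0.0353,"ax": 6.8,"fingers": 1},{"ty": -0.0068,"tz": 0.0364,"ax": 6.8,"fingers": 1},{"ty": -0.0024,"tz": 0.0369,"ax": 6.8,"fingers": 1},{"ty": 0.002,"tz": 0.037,"ax": 6.8,"fingers": 1},{"ty": 0.0064,"tz": 0.0364,"ax": 6.9,"fingers": 1},{"ty": 0.0106,"tz": 0.0355,"ax": 6.8,"fingers": 1}])

```text
invalid input at $.steps[0]: expected keys tx, ty, tz, ax, ay, az, fingers
```

All keys are needed.

Request:
play_rows(steps=[{"tx": -0.02,"ty": -0.026,"tz": 0.0263,"ax": 6.8,"ay": 0,"az": 0,"fingers": 1},{"tx": -0.02,"ty": -0.0227,"tz": 0.0293,"ax": 6.8,"ay": 0,"az": 0,"fingers": 1},{"tx": -0.0177,"ty": -0.0191,"tz": 0.0317,"ax": 6.9,"ay": 0,"az": 0,"fingers": 1},{"tx": 0,"ty": -0.0151,"tz": 0.0338,"ax": 6.8,"ay": 0,"az": 0,"fingers": 1},{"tx": 0,"ty": -0.011,"tz": 0.0353,"ax": 6.8,"ay": 0,"az": 0,"fingers": 1},{"tx": 0,"ty": -0.0068,"tz": 0.0364,"ax": 6.8,"ay": 0,"az": 0,"fingers": 1},{"tx": 0,"ty": -0.0024,"tz": 0.0369,"ax": 6.8,"ay": 0,"az": 0,"fingers": 1},{"tx": 0,"ty": 0.002,"tz": 0.037,"ax": 6.8,"ay": 0,"az": 0,"fingers": 1},{"tx": 0,"ty": 0.0064,"tz": 0.0364,"ax": 6.9,"ay": 0,"az": 0,"fingers": 1},{"tx": 0,"ty": 0.0106,"tz": 0.0355,"ax": 6.8,"ay": 0,"az": 0,"fingers": 1}])

```text
t: 2.0
ee_pos: [0.3501, 0.13, 0.3002]
ee_rot: [1.978, 1.57, 0.354]
wrist_force: [0.9, 0.2, 0.5]
width: -0.004
```

Request:
play_rows(steps=[{"tx": 0,"ty": 0.0148,"tz": 0.0339,"ax": 0,"ay": 4.2,"az": 0,"fingers": 1},{"tx": -0.0025,"ty": 0.0149,"tz": 0.0338,"ax": 0,"ay": 4.2,"az": 0,"fingers": 1},{"tx": -0.0049,"ty": 0.0148,"tz": 0.0336,"ax": 0,"ay": 4.2,"az": 0,"fingers": 1},{"tx": 0.0065,"ty": 0.0148,"tz": 0.0362,"ax": 0,"ay": 4.2,"az": 0,"fingers": 1},{"tx": 0.0039,"ty": 0.0148,"tz": 0.0366,"ax": 0,"ay": 4.2,"az": 0,"fingers": 1},{"tx": 0.0011,"ty": 0.0148,"tz": 0.0368,"ax": 0,"ay": 4.2,"az": 0,"fingers": 1},{"tx": -0.0015,"ty": 0.0148,"tz": 0.0368,"ax": 0,"ay": 4.2,"az": 0,"fingers": 1},{"tx": -0.0042,"ty": 0.0148,"tz": 0.0366,"ax": 0,"ay": 4.2,"az": 0,"fingers": 1},{"tx": -0.0069,"ty": 0.0148,"tz": 0.0361,"ax": 0,"ay": 4.2,"az": 0,"fingers": 1},{"tx": -0.0095,"ty": 0.0148,"tz": 0.0356,"ax": 0,"ay": 4.2,"az": 0,"fingers": 1}])

```text
t: 3.25
ee_pos: [0.4815, -0.2165, 0.1996]
ee_rot: [3.14, 0.836, 1.52]
wrist_force: [0.8, 0.5, 0.7]
width: 0.001
```

```bash
python3 - <<'E'
from plan import *
o=ctrl.get_obs();print(o['t'],o['joints'].round(2),o['ee_pos'],o['wrist_force'].round(2))
R0=R.from_euler('xyz',o['ee_rot']).as_matrix();print(R0.round(3));print(tool(np.radians(42)).round(3))
d=cams.get_image("wrist");save(d,"w1.png");d=cams.get_image("scene");save(d,"s1.png")
T=[]
# lower from .20 to .058 at same y then forward to 8mm before contact
p0=o['ee_pos'];Rt=tool(np.radians(42))
for i in range(1,5): T.append(([*( .4805*np.array([1,0])+np.array([0,-.2015])),p0[2]+(.058-p0[2])*i/4],Rt))
rows,p,_=plan(p0,R0,T);show(rows);print(p)
E
```

```text
3.25 [-0.71  0.47  0.13  1.74  0.56  0.76] [ 0.48148486 -0.21648358  0.19963019] [0.79 0.55 0.68]
[[ 0.034  0.999 -0.036]
 [ 0.67  -0.05  -0.741]
 [-0.742  0.001 -0.67 ]]
[[ 0.033  0.999 -0.036]
 [ 0.668 -0.049 -0.742]
 [-0.743  0.    -0.669]]
[{"tx": 0.0363, "ty": -0.0018, "tz": 0.0127, "ay": -0.1, "az": -0.1, "fingers": 1}, {"tx": 0.0263, "tz": 0.0237, "fingers": 1}, {"tx": 0.0263, "ty": 0.0001, "tz": 0.0237, "fingers": 1}, {"tx": 0.0263, "tz": 0.0237, "fingers": 1}]

[ 0.48053715 -0.20153654  0.05797203]
```

View pics/w1.png

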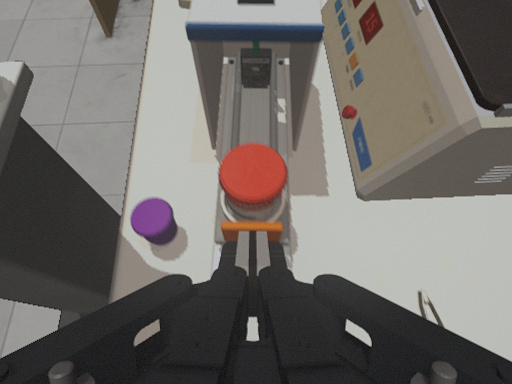

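View pics/s1.png

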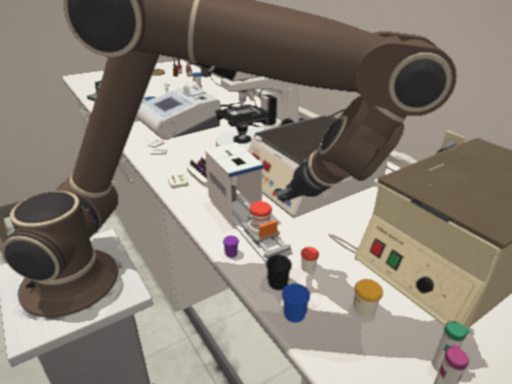

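```bash
python3 - <<'E'
from h import *
t=cams.get_image("top");save(t,"t1.png")
print(atz(t,(345,153),0),atz(t,(440,153),0),atz(t,(346,125),.2), "scene base-left corner",)
s=cams.get_image("scene");print(atz(s,(359,254),0))
E
```

```text
[ 0.63468517 -0.33990171  0.        ] [ 0.63767816 -0.65082281  0.        ] [ 0.68209961 -0.30929655  0.2       ] scene base-left corner
[ 0.66974473 -0.31594851  0.        ]
```

View pics/t1.png

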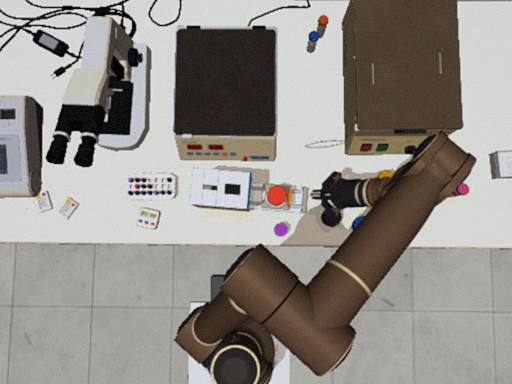

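```bash
python3 - <<'E'
from h import *
t=cams.get_image("top")
for z in (.35,.42,.5): print(z,atz(t,(440,135),z),atz(t,(472,160),z))
# box top front edge height: intersect top/scene rays of front-left top corner
s=cams.get_image("scene")
p,v=ray(t,(346,108));
for px in [(383,180),(385,185)]:
    q,w=ray(s,px); A=np.c_[v,-w];k=np.linalg.lstsq(A,q-p,rcond=None)[0];print(p+v*k[0],q+w*k[1])
E
```

```text
0.35 [ 0.62350876 -0.52367213  0.35      ] [ 0.55951508 -0.60312819  0.35      ]
0.42 [ 0.60867892 -0.49790413  0.42      ] [ 0.54831889 -0.57284855  0.42      ]
0.5 [ 0.59173052 -0.46845498  0.5       ] [ 0.53552324 -0.53824326  0.5       ]
[ 0.72993333 -0.30819072  0.20868442] [ 0.72489555 -0.30328642  0.20648612]
[ 0.73396032 -0.31080158  0.19363123] [ 0.73085616 -0.30775883  0.19227307]
```

Request:
play_rows(steps=[{"tx": 0.0363,"ty": -0.0018,"tz": 0.0127,"ax": 0,"ay": 0,"az": 0,"fingers": 1},{"tx": 0.0263,"ty": 0,"tz": 0.0237,"ax": 0,"ay": 0,"az": 0,"fingers": 1},{"tx": 0.0263,"ty": 0,"tz": 0.0237,"ax": 0,"ay": 0,"az": 0,"fingers": 1},{"tx": 0.0263,"ty": 0,"tz": 0.0237,"ax": 0,"ay": 0,"az": 0,"fingers": 1},{"tx": 0,"ty": 0,"tz": 0,"ax": 0,"ay": 0,"az": 0,"fingers": 1}])

```text
t: 4.18
ee_pos: [0.4792, -0.1984, 0.0587]
ee_rot: [-3.14, 0.837, 1.524]
wrist_force: [-0.7, -0.3, 0.2]
width: 0.001
```

```bash
python3 - <<'E'
from plan import *
o=ctrl.get_obs();print(o['t'],o['joints'].round(2),o['ee_pos'],o['wrist_force'].round(2))
d=cams.get_image("wrist");save(d,"w2.png");d=cams.get_image("scene");
im=cv2.cvtColor(d["image"],cv2.COLOR_RGB2BGR)[130:280,190:330];cv2.imwrite("pics/s2.png",cv2.resize(im,None,fx=4,fy=4,interpolation=cv2.INTER_CUBIC))
E
```

```text
4.175 [-0.69  0.53 -0.1   1.44  0.56  0.78] [ 0.47921649 -0.19842885  0.05866167] [-0.71 -0.32  0.19]
```

View pics/w2.png

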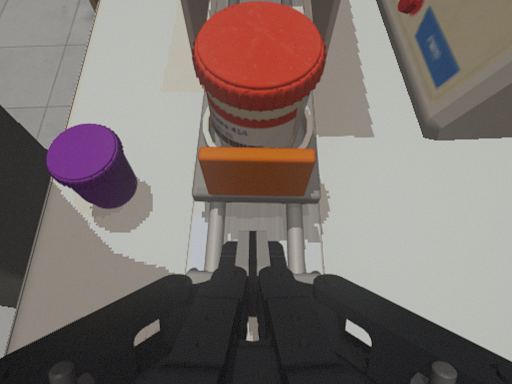

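View pics/s2.png

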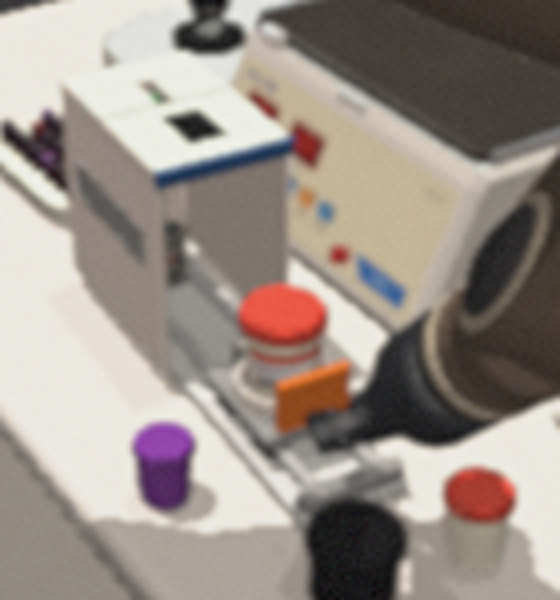

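Request:
play_rows(steps=[{"tx": 0.0033,"ty": 0,"tz": -0.0037,"ax": 0,"ay": 0,"az": 0,"fingers": 1},{"tx": 0.0033,"ty": 0,"tz": -0.0037,"ax": 0,"ay": 0,"az": 0,"fingers": 1},{"tx": 0.0033,"ty": 0,"tz": -0.0037,"ax": 0,"ay": 0,"az": 0,"fingers": 1},{"tx": 0.0033,"ty": 0,"tz": -0.0037,"ax": 0,"ay": 0,"az": 0,"fingers": 1},{"tx": 0.0013,"ty": 0,"tz": -0.0015,"ax": 0,"ay": 0,"az": 0,"fingers": 1},{"tx": 0.0013,"ty": 0,"tz": -0.0015,"ax": 0,"ay": 0,"az": 0,"fingers": 1},{"tx": 0.0013,"ty": 0,"tz": -0.0015,"ax": 0,"ay": 0,"az": 0,"fingers": 1},{"tx": 0.0013,"ty": 0,"tz": -0.0015,"ax": 0,"ay": 0,"az": 0,"fingers": 1}])

```text
t: 5.28
ee_pos: [0.4813, -0.1723, 0.0585]
ee_rot: [-3.141, 0.838, 1.522]
wrist_force: [0.9, -0.0, -0.9]
width: -0.001
```

Request:
play_rows(steps=[{"tx": 0.0013,"ty": 0,"tz": -0.0015,"ax": 0,"ay": 0,"az": 0,"fingers": 1},{"tx": 0.0013,"ty": 0,"tz": -0.0015,"ax": 0,"ay": 0,"az": 0,"fingers": 1},{"tx": 0.0013,"ty": 0,"tz": -0.0015,"ax": 0,"ay": 0,"az": 0,"fingers": 1},{"tx": 0.0013,"ty": 0,"tz": -0.0015,"ax": 0,"ay": 0,"az": 0,"fingers": 1}])

```text
t: 5.78
ee_pos: [0.4818, -0.1667, 0.0588]
ee_rot: [3.14, 0.843, 1.52]
wrist_force: [-1.9, -3.1, -1.0]
width: -0.002
```

Request:
play_rows(steps=[{"tx": 0.0013,"ty": 0,"tz": -0.0015,"ax": 0,"ay": 0,"az": 0,"fingers": 1},{"tx": 0.0013,"ty": 0,"tz": -0.0015,"ax": 0,"ay": 0,"az": 0,"fingers": 1},{"tx": 0.0013,"ty": 0,"tz": -0.0015,"ax": 0,"ay": 0,"az": 0,"fingers": 1},{"tx": 0.0013,"ty": 0,"tz": -0.0015,"ax": 0,"ay": 0,"az": 0,"fingers": 1},{"tx": 0.0013,"ty": 0,"tz": -0.0015,"ax": 0,"ay": 0,"az": 0,"fingers": 1},{"tx": 0.0013,"ty": 0,"tz": -0.0015,"ax": 0,"ay": 0,"az": 0,"fingers": 1}])

```text
t: 6.52
ee_pos: [0.4823, -0.1526, 0.0589]
ee_rot: [-3.142, 0.838, 1.522]
wrist_force: [-0.8, -1.7, 0.8]
width: -0.002
```

```bash
python3 - <<'E'
from plan import *
o=ctrl.get_obs();print(o['t'],o['joints'].round(2),o['ee_pos'],o['wrist_force'].round(2))
d=cams.get_image("wrist");save(d,"w3.png")
E
```

```text
6.525 [-0.63  0.48 -0.18  1.37  0.59  0.85] [ 0.48229451 -0.15262569  0.05890561] [-0.76 -1.71  0.77]
```

View pics/w3.png

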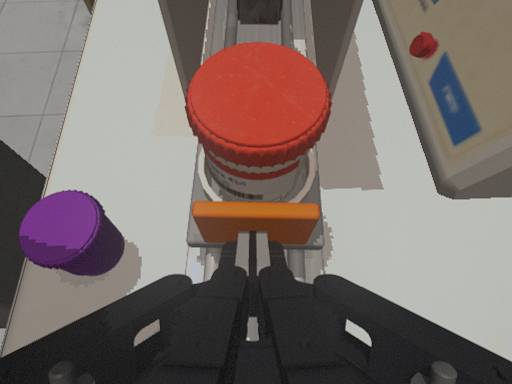

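Request:
play_rows(steps=[{"tx": 0.0027,"ty": 0,"tz": -0.003,"ax": 0,"ay": 0,"az": 0,"fingers": 1},{"tx": 0.0033,"ty": 0,"tz": -0.0037,"ax": 0,"ay": 0,"az": 0,"fingers": 1},{"tx": 0.0033,"ty": 0,"tz": -0.0037,"ax": 0,"ay": 0,"az": 0,"fingers": 1},{"tx": 0.0033,"ty": 0,"tz": -0.0037,"ax": 0,"ay": 0,"az": 0,"fingers": 1},{"tx": 0.0033,"ty": 0,"tz": -0.0037,"ax": 0,"ay": 0,"az": 0,"fingers": 1},{"tx": 0.0033,"ty": 0,"tz": -0.0037,"ax": 0,"ay": 0,"az": 0,"fingers": 1},{"tx": 0.0033,"ty": 0,"tz": -0.0037,"ax": 0,"ay": 0,"az": 0,"fingers": 1},{"tx": 0.0033,"ty": 0,"tz": -0.0037,"ax": 0,"ay": 0,"az": 0,"fingers": 1},{"tx": 0.0033,"ty": 0,"tz": -0.0037,"ax": 0,"ay": 0,"az": 0,"fingers": 1},{"tx": 0.0033,"ty": 0,"tz": -0.0037,"ax": 0,"ay": 0,"az": 0,"fingers": 1}])

```text
t: 7.82
ee_pos: [0.4848, -0.1037, 0.0593]
ee_rot: [3.141, 0.838, 1.521]
wrist_force: [1.9, -3.6, -0.8]
width: 0.005
```

```bash
python3 - <<'E'
from plan import *
o=ctrl.get_obs();print(o['t'],o['joints'].round(2),o['ee_pos'],o['wrist_force'].round(2))
d=cams.get_image("wrist");save(d,"w4.png")
E
```

```text
7.825 [-0.55  0.42 -0.26  1.3   0.63  0.93] [ 0.48481649 -0.10367403  0.05926026] [ 1.94 -3.62 -0.82]
```

View pics/w4.png

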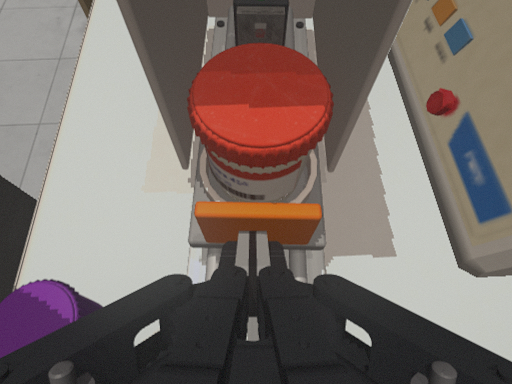

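Request:
play_rows(steps=[{"tx": 0.0033,"ty": 0,"tz": -0.0037,"ax": 0,"ay": 0,"az": 0,"fingers": 1},{"tx": 0.0033,"ty": 0,"tz": -0.0037,"ax": 0,"ay": 0,"az": 0,"fingers": 1},{"tx": 0.0033,"ty": 0,"tz": -0.0037,"ax": 0,"ay": 0,"az": 0,"fingers": 1},{"tx": 0.0033,"ty": 0,"tz": -0.0037,"ax": 0,"ay": 0,"az": 0,"fingers": 1},{"tx": 0.0033,"ty": 0,"tz": -0.0037,"ax": 0,"ay": 0,"az": 0,"fingers": 1},{"tx": 0.0033,"ty": 0,"tz": -0.0037,"ax": 0,"ay": 0,"az": 0,"fingers": 1},{"tx": 0.0033,"ty": 0,"tz": -0.0037,"ax": 0,"ay": 0,"az": 0,"fingers": 1},{"tx": 0.0033,"ty": 0,"tz": -0.0037,"ax": 0,"ay": 0,"az": 0,"fingers": 1},{"tx": 0.002,"ty": 0,"tz": -0.0022,"ax": 0,"ay": 0,"az": 0,"fingers": 1}])

```text
t: 9.0
ee_pos: [0.4868, -0.061, 0.0593]
ee_rot: [-3.141, 0.838, 1.522]
wrist_force: [2.3, -2.3, 0.2]
width: -0.001
```

```bash
cat > look.py <<'E'
import sys
from plan import *
o=ctrl.get_obs();print(o['t'],o['joints'].round(2),o['ee_pos'],o['wrist_force'].round(2))
n=sys.argv[1]
d=cams.get_image("wrist");s=cams.get_image("scene");t=cams.get_image("top")
b=lambda a:cv2.cvtColor(a["image"],cv2.COLOR_RGB2BGR)
z=lambda im,w,h:cv2.resize(im,(w,h),interpolation=cv2.INTER_CUBIC)
cv2.imwrite(f"pics/{n}.png",np.hstack([z(b(d),400,300),z(b(s)[130:250,190:350],400,300)]))
cv2.imwrite(f"pics/{n}t.png",z(b(t)[150:230,180:320],700,400))
E
python3 look.py l5
```

```text
9.0 [-0.48  0.38 -0.32  1.24  0.65  1.01] [ 0.48675961 -0.06104832  0.05933166] [ 2.26 -2.31  0.24]
```

View pics/l5.png

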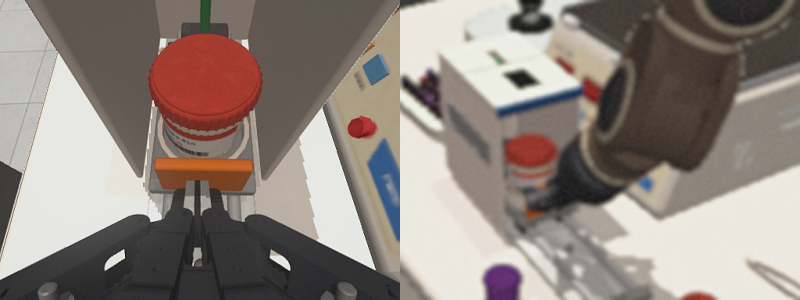

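View pics/l5t.png

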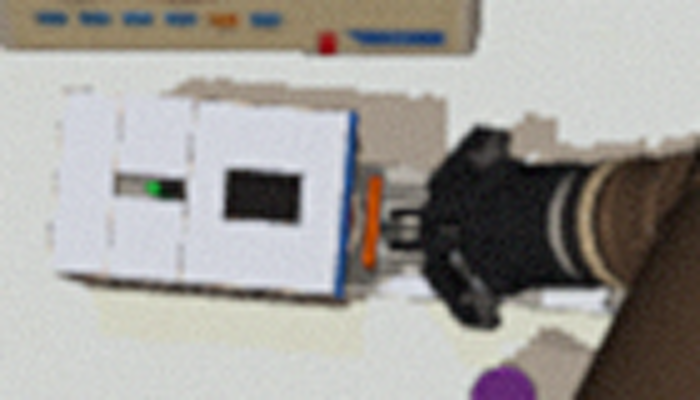

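```bash
python3 - <<'E'
from plan import *
t=cams.get_image("top");o=ctrl.get_obs();Rm=R.from_euler('xyz',o['ee_rot']).as_matrix();p=o['ee_pos']
for c in [(440,150),(460,130),(480,126),(510,130),(435,290),(455,315),(480,327)]:
    q,v=ray(t,(180+c[0]/5,150+c[1]/5)); n=Rm[:,2]
    for off in (0,-.02):
        k=((p+n*off-q)@n)/(v@n); X=q+v*k; print(c,off,"world",X.round(3),"tool",(Rm.T@(X-p)).round(3))
E
```

```text
(440, 150) 0 world [ 0.533 -0.087  0.086] tool [-0.035  0.048 -0.   ]
(440, 150) -0.02 world [ 0.53  -0.087  0.115] tool [-0.057  0.045 -0.02 ]
(460, 130) 0 world [ 0.544 -0.099  0.098] tool [-0.053  0.06  -0.   ]
(460, 130) -0.02 world [ 0.541 -0.098  0.128] tool [-0.074  0.056 -0.02 ]
(480, 126) 0 world [ 0.545 -0.111  0.111] tool [-0.07   0.061 -0.   ]
(480, 126) -0.02 world [ 0.542 -0.11   0.141] tool [-0.091  0.058 -0.02 ]
(510, 130) 0 world [ 0.54  -0.128  0.131] tool [-0.097  0.057 -0.   ]
(510, 130) -0.02 world [ 0.537 -0.127  0.16 ] tool [-0.117  0.054 -0.02 ]
(435, 290) 0 world [ 0.446 -0.085  0.088] tool [-0.038 -0.039 -0.   ]
(435, 290) -0.02 world [ 0.445 -0.084  0.117] tool [-0.06 -0.04 -0.02]
(455, 315) 0 world [ 0.431 -0.097  0.102] tool [-0.058 -0.054 -0.   ]
(455, 315) -0.02 world [ 0.429 -0.096  0.131] tool [-0.079 -0.055 -0.02 ]
(480, 327) 0 world [ 0.423 -0.112  0.119] tool [-0.08  -0.061 -0.   ]
(480, 327) -0.02 world [ 0.422 -0.111  0.148] tool [-0.101 -0.062 -0.02 ]
```

Request:
play_rows(steps=[{"tx": 0.0027,"ty": 0,"tz": -0.003,"ax": 0,"ay": 0,"az": 0,"fingers": 1},{"tx": 0.0027,"ty": 0,"tz": -0.003,"ax": 0,"ay": 0,"az": 0,"fingers": 1},{"tx": 0.0027,"ty": 0,"tz": -0.003,"ax": 0,"ay": 0,"az": 0,"fingers": 1},{"tx": 0.001,"ty": 0,"tz": -0.0011,"ax": 0,"ay": 0,"az": 0,"fingers": 1},{"tx": 0.001,"ty": 0,"tz": -0.0011,"ax": 0,"ay": 0,"az": 0,"fingers": 1},{"tx": 0.001,"ty": 0,"tz": -0.0011,"ax": 0,"ay": 0,"az": 0,"fingers": 1}])

```text
t: 9.95
ee_pos: [0.4875, -0.0448, 0.0592]
ee_rot: [-3.141, 0.838, 1.522]
wrist_force: [-1.2, -1.9, -0.6]
width: 0.002
```

Request:
play_rows(steps=[{"tx": 0.001,"ty": 0,"tz": -0.0011,"ax": 0,"ay": 0,"az": 0,"fingers": 1},{"tx": 0.001,"ty": 0,"tz": -0.0011,"ax": 0,"ay": 0,"az": 0,"fingers": 1},{"tx": 0.001,"ty": 0,"tz": -0.0011,"ax": 0,"ay": 0,"az": 0,"fingers": 1},{"tx": 0.001,"ty": 0,"tz": -0.0011,"ax": 0,"ay": 0,"az": 0,"fingers": 1}])

```text
t: 10.45
ee_pos: [0.4879, -0.0389, 0.0593]
ee_rot: [-3.142, 0.838, 1.521]
wrist_force: [-1.3, -2.3, -0.3]
width: -0.003
```

```bash
python3 look.py l6
```

```text
10.45 [-0.45  0.35 -0.35  1.2   0.66  1.06] [ 0.4879399  -0.03886298  0.05925534] [-1.32 -2.28 -0.32]
```

View pics/l6.png

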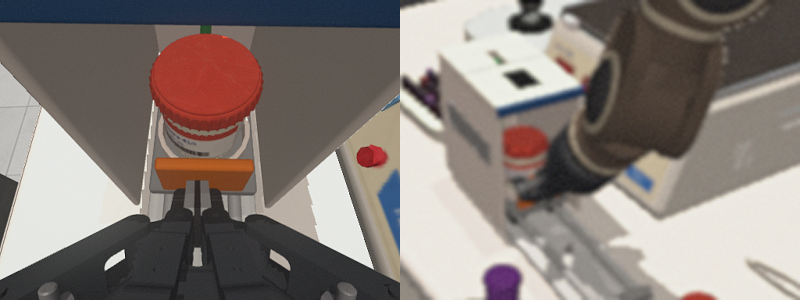

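Request:
play_rows(steps=[{"tx": 0.001,"ty": 0,"tz": -0.0011,"ax": 0,"ay": 0,"az": 0,"fingers": 1},{"tx": 0.001,"ty": 0,"tz": -0.0011,"ax": 0,"ay": 0,"az": 0,"fingers": 1},{"tx": 0.001,"ty": 0,"tz": -0.0011,"ax": 0,"ay": 0,"az": 0,"fingers": 1},{"tx": 0.001,"ty": 0,"tz": -0.0011,"ax": 0,"ay": 0,"az": 0,"fingers": 1}])

```text
t: 11.1
ee_pos: [0.4883, -0.033, 0.0593]
ee_rot: [3.141, 0.838, 1.521]
wrist_force: [-1.4, -3.9, -1.2]
width: -0.002
```

Request:
play_rows(steps=[{"tx": 0.001,"ty": 0,"tz": -0.0011,"ax": 0,"ay": 0,"az": 0,"fingers": 1},{"tx": 0.001,"ty": 0,"tz": -0.0011,"ax": 0,"ay": 0,"az": 0,"fingers": 1},{"tx": 0.001,"ty": 0,"tz": -0.0011,"ax": 0,"ay": 0,"az": 0,"fingers": 1}])

```text
t: 11.48
ee_pos: [0.4887, -0.0301, 0.0593]
ee_rot: [3.141, 0.842, 1.521]
wrist_force: [-3.7, -16.0, 4.4]
width: 0.003
```

```bash
python3 look.py l7
```

```text
11.475 [-0.43  0.34 -0.36  1.18  0.67  1.08] [ 0.48867961 -0.03008912  0.05925489] [ -3.74 -16.01   4.4 ]
```

View pics/l7.png

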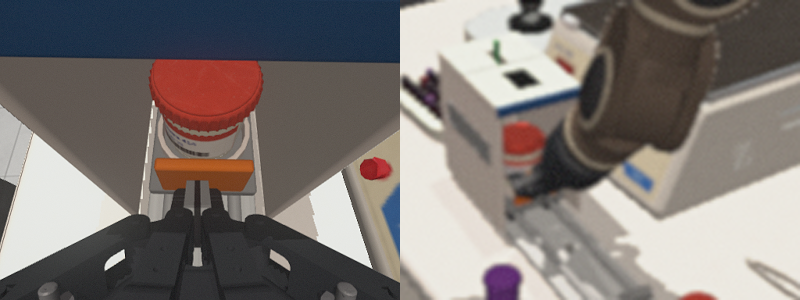

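View pics/l7t.png

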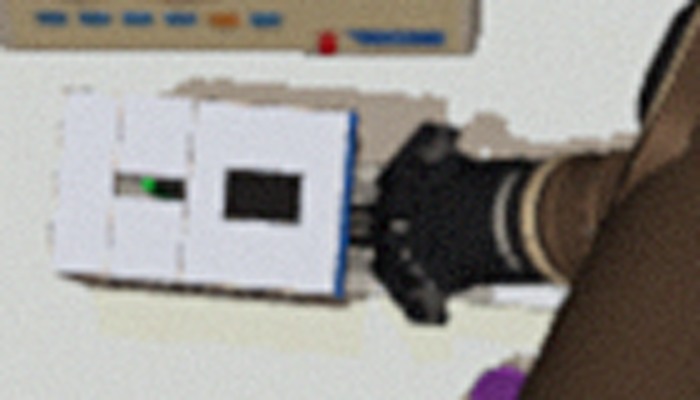

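The force rose to 16 N and the green flag now stands out of the roof at (497,50) in the right half of the picture. I'll hold briefly, then look again.

Request:
play_rows(steps=[{"tx": 0,"ty": 0,"tz": 0,"ax": 0,"ay": 0,"az": 0,"fingers": 1},{"tx": 0,"ty": 0,"tz": 0,"ax": 0,"ay": 0,"az": 0,"fingers": 1},{"tx": 0,"ty": 0,"tz": 0,"ax": 0,"ay": 0,"az": 0,"fingers": 1},{"tx": 0,"ty": 0,"tz": 0,"ax": 0,"ay": 0,"az": 0,"fingers": 1}])

```text
t: 12.12
ee_pos: [0.4887, -0.0301, 0.0593]
ee_rot: [3.141, 0.841, 1.52]
wrist_force: [-3.5, -12.2, 2.9]
width: 0.002
```

```bash
python3 - <<'E'
from h import *
s=cams.get_image("scene")
cv2.imwrite("pics/f8.png",cv2.resize(cv2.cvtColor(s["image"],cv2.COLOR_RGB2BGR)[140:190,200:270],None,fx=8,fy=8,interpolation=cv2.INTER_CUBIC))
E
```

```text
(no output)
```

View pics/f8.png

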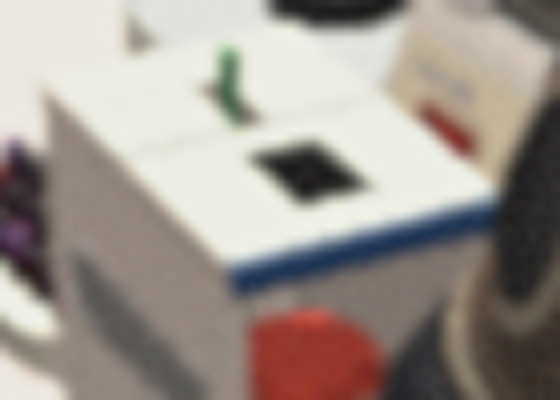

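Request:
play_rows(steps=[{"tx": -0.0007,"ty": 0,"tz": 0.0007,"ax": 0,"ay": 0,"az": 0,"fingers": 1},{"tx": -0.0013,"ty": 0,"tz": 0.0015,"ax": 0,"ay": 0,"az": 0,"fingers": 1},{"tx": -0.0033,"ty": 0,"tz": 0.0037,"ax": 0,"ay": 0,"az": 0,"fingers": 1},{"tx": -0.0067,"ty": 0,"tz": 0.0074,"ax": 0,"ay": 0,"az": 0,"fingers": 1},{"tx": -0.0067,"ty": 0,"tz": 0.0074,"ax": 0,"ay": 0,"az": 0,"fingers": 1},{"tx": -0.0134,"ty": 0,"tz": 0.0149,"ax": 0,"ay": 0,"az": 0,"fingers": 1},{"tx": -0.0134,"ty": 0,"tz": 0.0149,"ax": 0,"ay": 0,"az": 0,"fingers": 1},{"tx": -0.0134,"ty": 0,"tz": 0.0149,"ax": 0,"ay": 0,"az": 0,"fingers": 1},{"tx": -0.0067,"ty": 0,"tz": 0.0074,"ax": 0,"ay": 0,"az": 0,"fingers": 1}])

```text
t: 13.3
ee_pos: [0.4837, -0.128, 0.0591]
ee_rot: [-3.141, 0.838, 1.52]
wrist_force: [-0.1, 0.8, -0.2]
width: -0.001
```

```bash
python3 look.py l9
```

```text
13.3 [-0.59  0.45 -0.22  1.34  0.61  0.89] [ 0.48372742 -0.12800074  0.05911039] [-0.07  0.8  -0.17]
```

View pics/l9.png

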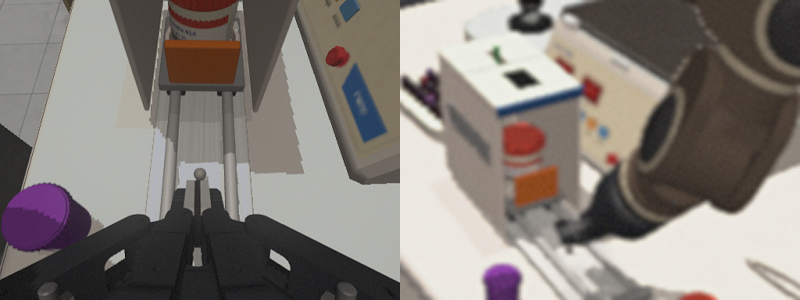

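```bash
python3 - <<'E'
from h import *
s=cams.get_image("scene")
cv2.imwrite("pics/f10.png",cv2.resize(cv2.cvtColor(s["image"],cv2.COLOR_RGB2BGR)[140:190,200:270],None,fx=8,fy=8,interpolation=cv2.INTER_CUBIC))
yaw=np.radians(87.2);u=np.array([np.cos(yaw),np.sin(yaw),0]);o=np.array([.485,-.111,0])
# pixel per mm of height at pin
t=cams.get_image("top");P=atz(t,(180+148/5,150+186/5),.195);print(P,(P-o)@u)
for h in (.184,.190,.197,.202): q=proj(s,[P[0],P[1],h]);print(h,q,(q-[200,140]+.5)*8)
E
```

```text
[0.49826256 0.08125065 0.195     ] 0.19266899932954648
0.184 [228.04311716 152.40344063] [228.34493728 103.22752507]
0.19 [227.97644415 150.5645786 ] [227.81155318  88.51662884]
0.197 [227.89819209 148.40636291] [227.18553668  71.25090325]
0.202 [227.84198736 146.85621943] [226.73589888  58.84975546]
```

View pics/f10.png

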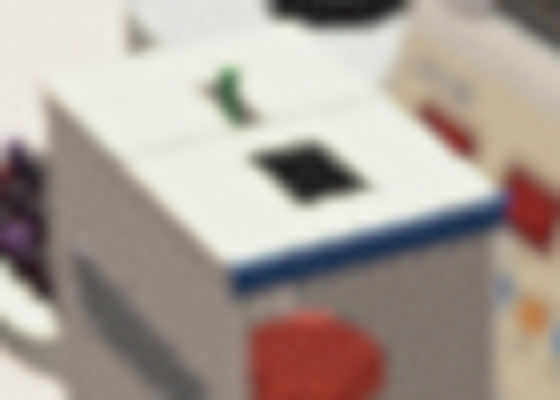

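Request:
play_rows(steps=[{"tx": -0.02,"ty": 0,"tz": 0.0,"ax": 0,"ay": 0,"az": 0,"fingers": 1},{"tx": -0.03,"ty": 0,"tz": 0.0,"ax": 0,"ay": 0,"az": 0,"fingers": 1},{"tx": -0.03,"ty": 0,"tz": -0.01,"ax": 0,"ay": 0,"az": 0,"fingers": 1},{"tx": -0.03,"ty": 0,"tz": -0.01,"ax": 0,"ay": 0,"az": 0,"fingers": 1},{"tx": -0.02,"ty": 0,"tz": -0.01,"ax": 0,"ay": 0,"az": 0,"fingers": 1},{"tx": 0,"ty": 0,"tz": 0,"ax": 0,"ay": 0,"az": 0,"fingers": 1},{"tx": 0,"ty": 0,"tz": 0,"ax": 0,"ay": 0,"az": 0,"fingers": 1}])

```text
t: 14.42
ee_pos: [0.4802, -0.1904, 0.1752]
ee_rot: [-3.141, 0.837, 1.523]
wrist_force: [-0.1, -0.0, -0.3]
width: 0.0
```

```bash
python3 - <<'E'
from h import *
o=ctrl.get_obs();print(o['t'],o['ee_pos'],o['wrist_force'].round(2),o['qvel'].round(3))
s=cams.get_image("scene");w=cams.get_image("wrist");t=cams.get_image("top");save(t,"t11.png")
b=lambda a:cv2.cvtColor(a["image"],cv2.COLOR_RGB2BGR)
cv2.imwrite("pics/f11.png",np.hstack([cv2.resize(b(s)[140:240,190:270],(320,400),interpolation=cv2.INTER_CUBIC),cv2.resize(b(w),(480,400))]))
yaw=np.radians(87.2);u=np.array([np.cos(yaw),np.sin(yaw),0]);
for th in ["push_face"]:
    for r in cams.landmark_of(th,s): P=atz(s,r["centre"],.057);print(r["score"],P,(P-[.4828,-.156,.057])@u)
E
```

```text
14.425 [ 0.4802465  -0.19036467  0.17515622] [-0.12 -0.02 -0.34] [ 0.     0.007 -0.01  -0.    -0.    -0.   ]
0.68 [ 0.49181192 -0.02868044  0.057     ] 0.12760778644620088
```

View pics/f11.png

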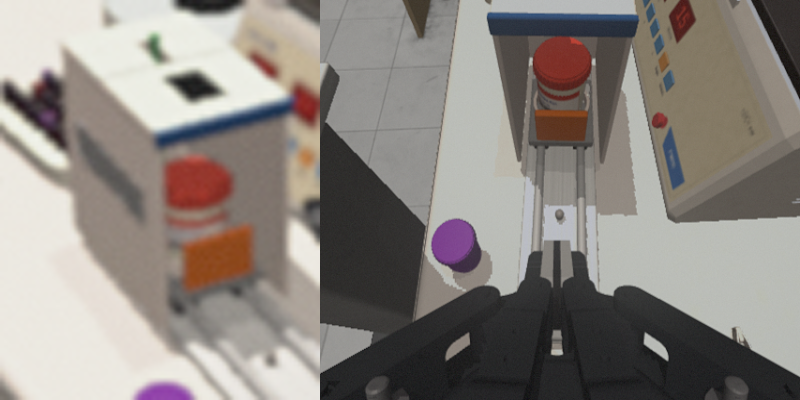

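View pics/t11.png

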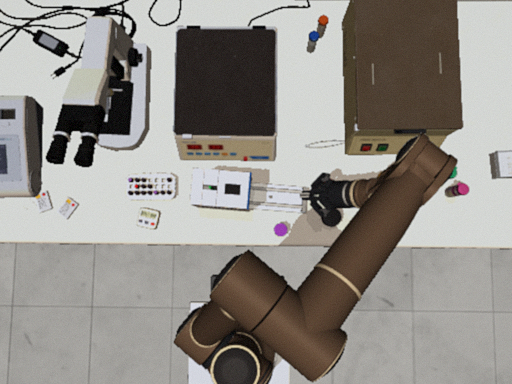

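```bash
python3 -c "
from h import *
print(ctrl.sign_off())"
```

```text
the job is handed in; nothing more can be done
None
```

The carriage is at its end stop with the green flag up, and I have handed the job in at about 14.6 s. No verdict was reported.

**What I did:** With the gripper shut and leaning about 42°, I pushed the orange plate until the catch let go. I carried on at about 40 mm/s, then in 1.5 mm steps. The force then rose to 16 N at the stop, about 138 mm from where I first touched the plate. I held for half a second, backed straight out along the rail, and lifted clear.

**Last checks:**
- **Flag:** It reads about 14 mm above the roof, give or take about 3 mm, and did not visibly move while I withdrew. It dropped about 8 mm when I let go, so I put the switch at 5 to 6 mm, above the 4 mm needed. I inferred that from the camera, since the switch itself can't be read.
- **Cup:** It stands upright in its ring on the carriage. The hand stayed behind the plate throughout.
- **Surroundings:** I planned the path clear of the things round about, and saw no sign of any being moved. The black, blue, small red and yellow-lidded cups were hidden under the arm in the last top view, so I could not check them there.
- **Robot:** The wrist force is back to about 0 N and the hand is in free space.

**Disagreement:** The vision network put the final travel at about 128 mm, against about 138 mm from the hand. In the starting picture it was already about 7 mm behind my measured plate position, so I relied on the force and the flag.

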